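# Set the water for the wheel in use on a grinder-polisher

### The arm

A 7-joint arm with a two-finger parallel gripper is mounted at the origin on the work surface. World frame = base frame: x ahead of the robot, y to its left, z up, the work surface at z = 0. Lengths are in m, angles in rad, forces in N, time in s.
With the tool pointing down it reaches from about 0.425 to 0.925 m from the base axis. Payload 6.8 kg.
Tool frame: the origin (TCP) lies at the very end of the fingers, on their centre line; the grasp point (between the pads) lies 19 mm behind it (r.grip_point_offset is the distance from the TCP to the grasp point, in m); z points along the fingers, y is the line along which they close (so a half turn about z gives the same grasp; the last joint's range is limited). The gripper opens to 85 mm and grips with 20 to 120 N. Pads are 22 mm wide; open, the fingers measure 114 mm over their backs; the gripper's body (76 mm by 85 mm) begins 54 mm behind the grasp point. The pads swing forward as they close: fully open they stand 13 mm farther back than shut.
Start: joints at [1.117, 0.477, 0.022, 1.555, -0.011, 1.109, -0.083], TCP at [0.229, -0.635, 0.231] pointing down, gripper open.
Joint ranges: [-2.96, 2.96], [-0.34, 2.1], [-1.41, 1.46], [0.24, 2.44], [-1.37, 4.51], [0.17, 1.92], [-2.96, 2.96]. Speed limits (rad/s): [2.39, 2.39, 3.14, 3.14, 3.14, 3.14, 3.14].

### API

Orientations are given as a rotation vector (axis times angle).
In Python, from bench import status, eyes, r gives the robot as it stands.
- The arm moves only by the shell command python3 -m crank 'ROWS' [OPENING] [FORCE]. ROWS is JSON, a list of rows, each a list of 6 numbers: the shift along the tool's x, y, z normalised to -1 to 1, where 1 is 0.02 m, then the turn, a rotation vector about the tool's x, y, z normalised to -1 to 1, where 1 is 45 degrees. A call has 1 to 12 rows; each row shifts and turns the commanded pose from where the row before left it, along the tool's axes as they then stand; what a row does not reach is not made up. A row lasts 1/10 s, in which the tool goes at most 50 mm and 8.59 degrees, less where a joint would pass 70% of its speed; a pose out of reach is approached as far as the arm can. A call with a number of a shift or a turn outside -1 to 1 is refused whole. A call with a gripper value outside its range is refused whole. OPENING is the opening, from 0 (shut) to 1 (fully open), set as the call begins (- or left out, the last holds). The fingers move at their own pace and stop on an object; FORCE is the grip in N (left out, the last holds). Time passes only in rows, so rows that do not move let the fingers close. It gives the time, the measured TCP pose, the force, the opening and the grip force at its end, in the units of the state.
- status.get_obs(): the state, without advancing time (a new reading comes with each control period).
- eyes.grab_frame(name): name is "scene" or "top"; returns a dict with "image" (420x560x3 uint8, red, green, blue), "depth" (420x560 float32, m along the optical axis (not along the pixel's ray), 0 where there is no reading), "fovy" (degrees; the focal length in pixels is half the picture's height over the tangent of half this angle, whatever the lens; pixels are square), "cx", "cy" (the principal point, pixels), "k1" (the pictures are not rectified: a ray, as slopes to the right and down, at radius r is drawn at 1 + k1 r^2 times it, then the intrinsics apply), "world_to_cam" (4x4, takes a point from world to camera coordinates). Camera axes: x right, y up, looking along -z (the intrinsics and any distortion apply to the point x, -y, -z); pixel columns grow to the right and rows downward; lengths in m; the calibration is good to about 2 mm. A picture is of the moment at which its call begins.
- r.hand_in(): hands the job in; it is judged then, once.
The state is a dict: "clock": time; "joints": joint angles; "qvel": joint speeds; "tau": joint torques, N m; "tcp_pos": TCP position; "orientation": TCP orientation; "contact_force": force on the tool from outside, world axes, zero at the start; "moment": the same for the moment, N m; "grip_width": finger opening in m; "gripper_force": force on a finger pad.
Only numpy, scipy, OpenCV 4.12 (cv2) and the standard library are available. Lean on these libraries where they do the work, as an engineer would, in place of code of your own. Each camera call takes 0.05 s, during which the arm holds its last target. There are 200 camera calls.

### The job

Set up the water on the wheel that carries the grinding disc (the mains supply is still off): with a finger, push that wheel's spout round until its nozzle hangs over the disc about halfway between centre and rim, then push the lever of the same wheel's valve round until it is fully open. Leave the covered wheel's spout and valve as they are, the cover where it lies, and everything else standing in its place.

Things in the scene. Friction and masses are not known exactly. Their poses are not given: they have to be found in the camera images.
- disc: the grinding disc in use: a flat grey-brown round plate, 203 mm across and 3 mm thick, lying on top of one of the grinder's two wheels, down inside its black bowl. Origin at the centre of its underside, 10 mm below the white deck. It does not move or turn.
- cover: black plastic bowl cover, a shallow flat-topped dish 270 mm across and 25 mm high, about 0.45 kg, lying loose on the rim of the other bowl. Origin at the centre of its underside.
- wheel_left (a point): centre of the left wheel's top (the left one as the robot faces the machine, +y side). The wheels are 280 mm apart and 200 mm across, each sunk in a round bowl whose black rim is 260 mm across and stands 10 mm above the deck. The machine is 760 mm wide; its white deck lies 200 mm above the table; its front is the side towards the robot.
- riser_left (a point): point on the vertical axis about which the left water spout swings, at the height of the spout tube's centre line, 80 mm above the deck and 145 mm outboard of the wheel's centre. The fixed riser pipe below is 18 mm thick; the swivel's collar is 25 mm across and its top lies 20 mm above this point.
- nozzle_left (a point): lower end of the left spout's nozzle, 145 mm from the swivel axis, 46 mm above the deck. The spout is a steel tube 12 mm thick that runs level from the swivel, 80 mm above the deck, and bends down over its last 20 mm.
- spout_left (a joint): swing angle of the left spout: 0 points straight to the machine's rear, growing as it swings in over its wheel (clockwise from above); pi/2 puts the nozzle over the wheel's centre. Stops at -0.08 and 2.6 rad. It starts swung back, between 0 and 0.5 rad, clear of the bowl; it turns stiffly (0.15 N m of friction) and stays where it is left.
- valve_left (a point): pivot of the left water valve's lever (vertical axis), at the lever's mid height, 52 mm above the deck, 70 mm to the front of the riser. The brass ball valve sits on a level pipe that runs from the riser towards the machine's front, 24 mm above the deck.
- lever_left_tip (a point): free end of the left valve's lever, 64 mm from its pivot. The lever is a level flat bar, its outer 44 mm a dark sleeve 13 mm wide and 9 mm high.
- lever_left (a joint): angle of the left valve's lever: 0 is shut (it starts between 0 and 0.1), the lever square across the pipe and pointing outboard (+y); pi/2 is fully open, at a firm stop, the lever along the pipe and pointing to the machine's front. It turns counter-clockwise from above to open, with 0.16 N m of friction, and stays where it is left.
- wheel_right (a point): centre of the right wheel's top (the right one as the robot faces the machine, -y side). The wheels are 280 mm apart and 200 mm across, each sunk in a round bowl whose black rim is 260 mm across and stands 10 mm above the deck. The machine is 760 mm wide; its white deck lies 200 mm above the table; its front is the side towards the robot.
- riser_right (a point): point on the vertical axis about which the right water spout swings, at the height of the spout tube's centre line, 80 mm above the deck and 145 mm outboard of the wheel's centre. The fixed riser pipe below is 18 mm thick; the swivel's collar is 25 mm across and its top lies 20 mm above this point.
- nozzle_right (a point): lower end of the right spout's nozzle, 145 mm from the swivel axis, 46 mm above the deck. The spout is a steel tube 12 mm thick that runs level from the swivel, 80 mm above the deck, and bends down over its last 20 mm.
- spout_right (a joint): swing angle of the right spout: 0 points straight to the machine's rear, growing as it swings in over its wheel (counter-clockwise from above); pi/2 puts the nozzle over the wheel's centre. Stops at -0.08 and 2.6 rad. It starts swung back, between 0 and 0.5 rad, clear of the bowl; it turns stiffly (0.15 N m of friction) and stays where it is left.
- valve_right (a point): pivot of the right water valve's lever (vertical axis), at the lever's mid height, 52 mm above the deck, 70 mm to the front of the riser. The brass ball valve sits on a level pipe that runs from the riser towards the machine's front, 24 mm above the deck.
- lever_right_tip (a point): free end of the right valve's lever, 64 mm from its pivot. The lever is a level flat bar, its outer 44 mm a dark sleeve 13 mm wide and 9 mm high.
- lever_right (a joint): angle of the right valve's lever: 0 is shut (it starts between 0 and 0.1), the lever square across the pipe and pointing outboard (-y); pi/2 is fully open, at a firm stop, the lever along the pipe and pointing to the machine's front. It turns clockwise from above to open, with 0.16 N m of friction, and stays where it is left.
- mount_left: mounted specimen, a dark resin cylinder 30 mm across and 18 mm high, standing loose on the deck outboard of the left riser; origin under its centre.
- mount_right: the same, on the deck outboard of the right riser.
- dropper: amber dropper bottle, 34 mm across and 75 mm high, standing loose on the deck between and behind the bowls; origin under its centre.
- spray: green spray bottle, 42 mm across and 135 mm high, standing loose on the machine's rear hump, which is 50 mm higher than the deck; origin under its centre.
- wash: white bottle, 64 mm across and 170 mm high, on the table left of the machine; origin under its centre.
- beaker: glass beaker, 72 mm across and 95 mm high, on the table left of the machine; origin under its centre.
- tray: white divided specimen tray, 100 x 150 x 25 mm, lying loose on the rear hump beside the spray bottle; origin under its centre.
- papers: stack of grinding papers, a round pile 203 mm across and 29 mm high, on the table right of the machine; origin under its centre.

How it is judged:
On the way, in this order (a step that is already met when the one before it is completed fails the run):
1. the nozzle of the wheel in use hangs over the disc about halfway between centre and rim, its valve still shut (((horizontal distance between disc and wheel_left below 0.05 m and horizontal distance between nozzle_left and disc between 0.034 and 0.067 m and value of joint lever_left below 0.4 rad) or (horizontal distance between disc and wheel_right below 0.05 m and horizontal distance between nozzle_right and disc between 0.034 and 0.067 m and value of joint lever_right below 0.4 rad))), for 0.3 s.
2. the lever of that wheel's valve is fully open (((horizontal distance between disc and wheel_left below 0.05 m and value of joint lever_left above 1.42 rad) or (horizontal distance between disc and wheel_right below 0.05 m and value of joint lever_right above 1.42 rad))), for 0.2 s.
At the end, for the whole second after the job is handed in: on the disc's side the nozzle is 34 to 67 mm in plan from the disc's centre, at rest, and the valve lever within 0.15 rad of its open stop; the other nozzle within 20 mm and its lever tip within 12 mm of their starts; the cover within 15 mm (((horizontal distance between disc and wheel_left below 0.05 m and horizontal distance between nozzle_left and disc between 0.034 and 0.067 m and value of joint lever_left above 1.42 rad and velocity of joint spout_left below 0.1 rad/s and distance of nozzle_right from where it was at the start of the episode below 0.02 m and distance of lever_right_tip from where it was at the start of the episode below 0.012 m) or (horizontal distance between disc and wheel_right below 0.05 m and horizontal distance between nozzle_right and disc between 0.034 and 0.067 m and value of joint lever_right above 1.42 rad and velocity of joint spout_right below 0.1 rad/s and distance of nozzle_left from where it was at the start of the episode below 0.02 m and distance of lever_left_tip from where it was at the start of the episode below 0.012 m)) and distance of cover from where it was at the start of the episode below 0.015 m); the robot touches nothing.
It fails at once if the covered wheel's spout or valve is moved ((horizontal distance between disc and wheel_left below 0.05 m and not (distance of nozzle_right from where it was at the start of the episode below 0.02 m and distance of lever_right_tip from where it was at the start of the episode below 0.012 m)) or (horizontal distance between disc and wheel_right below 0.05 m and not (distance of nozzle_left from where it was at the start of the episode below 0.02 m and distance of lever_left_tip from where it was at the start of the episode below 0.012 m))).
It fails at once if the cover is shifted by 15 mm or lifted (distance of cover from where it was at the start of the episode above 0.015 m).
It fails at once if a bottle, specimen, tray or other loose thing is moved by more than 20 mm or tipped (distance of any of mount_left, mount_right, dropper, spray, wash, beaker, tray, papers from where it was at the start of the episode above 0.02 m or angle between any of mount_left, mount_right, dropper, spray, wash, beaker, tray, papers's own z axis and vertical above 0.35 rad).
It also fails if it takes over 59 s, if anything falls off the work surface, if the arm or the gripper's body presses on something with over 40 N, if the wrist force passes 120 N, or if a joint passes its speed limit or range.

## Working session

There is one attempt and no reset: what is moved stays moved. The work goes in short steps, Python scripts to look and compute and a shell command to move; the robot and the scene stay as the last step left them, time stands still between calls to the robot, and variables do not carry over. Pictures are saved under pics/ and viewed, at most 10 in all, crops included, and the job is handed in when it is done.

```bash
mkdir -p pics; cat > h.py <<'E'
import numpy as np,cv2
from bench import status,eyes,r
def grab(n):
    f=eyes.grab_frame(n); im=f["image"]; H=im.shape[0]
    F=H/2/np.tan(np.radians(f["fovy"])/2)
    f["F"]=F; return f
def ray(f,u,v):
    K=np.array([[f["F"],0,f["cx"]],[0,f["F"],f["cy"]],[0,0,1]])
    p=np.array([(u-f["cx"])/f["F"],(v-f["cy"])/f["F"]]); q=p.copy()
    for _ in range(30): q=p/(1+f["k1"]*(q@q))
    d=np.array([q[0],-q[1],-1.]); M=f["world_to_cam"]; R=M[:3,:3]
    return -R.T@M[:3,3],R.T@d
def onz(f,u,v,z):
    o,d=ray(f,u,v); return o+d*(z-o[2])/d[2]
def dep(f,u,v):
    o,d=ray(f,u,v); return o+d*f["depth"][int(round(v)),int(round(u))]
def proj(f,P):
    M=f["world_to_cam"]; c=M[:3,:3]@np.array(P)+M[:3,3]; s=np.array([c[0],-c[1]])/-c[2]
    s=s*(1+f["k1"]*(s@s)); return s*f["F"]+[f["cx"],f["cy"]]
def save(f,name): cv2.imwrite("pics/"+name,cv2.cvtColor(f["image"],cv2.COLOR_RGB2BGR))
E
python3 - <<'E'
from h import *
for n in("scene","top"):
    f=grab(n); save(f,n+"0.png"); o,_=ray(f,0,0); print(n,o.round(3),f["F"],f["k1"])
print(status.get_obs())
E
```

```text
scene [1.335 0.03  1.407] 481.6482363652449 -0.07147713305603208
top [ 0.211 -0.011  1.88 ] 465.9582446410963 -0.0897443466076778
{'clock': 0.1, 'joints': array([ 1.11691017,  0.47773009,  0.02230758,  1.55634024, -0.01149992,
        1.10933865, -0.08309847]), 'qvel': array([ 0.00039191, -0.00300898,  0.00050167, -0.00257086,  0.00046777,
       -0.00086099,  0.0002405 ]), 'tau': array([ 3.63999534e-03, -5.97761607e+01,  1.61357805e+00, -2.81953704e+01,
        1.28449628e-02,  5.10690981e-03,  1.02403408e-06]), 'tcp_pos': array([ 0.22860754, -0.63453201,  0.23041901]), 'orientation': array([-3.09312362e+00, -5.40256986e-01,  6.21442445e-04]), 'contact_force': array([-1.06590156, -0.59284142, -1.24296106]), 'moment': array([ 0.034698  ,  0.02853681, -0.00468914]), 'gripper_force': 0.0, 'grip_width': 0.08524757724393146}
```

View pics/scene0.png

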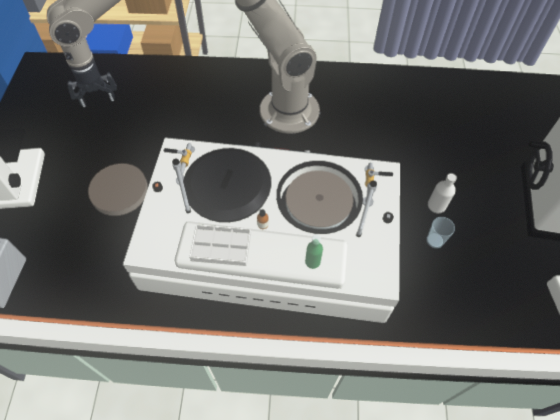

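View pics/top0.png

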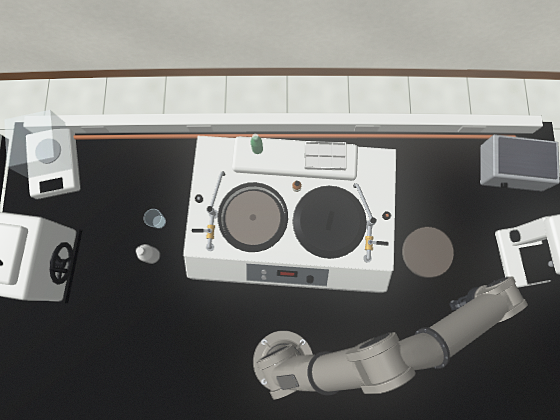

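The disc is on the left wheel (+y): in the top view its centre is near (253,218), with the cover at (329,222). The left riser is near (213,221), the spout reaches up to (222,173), and the valve lever is at (193,230)-(210,231). I'll zoom in and measure.

```bash
python3 - <<'E'
from h import *
f=grab("top"); g=grab("scene")
def ell(f,c,z,lo,hi,win):
    im=cv2.cvtColor(f["image"],cv2.COLOR_RGB2HSV).astype(int)
    # grey-brown disc mask
    m=cv2.inRange(f["image"],np.array(lo),np.array(hi))
    w=np.zeros_like(m); cv2.circle(w,c,win,255,-1); m&=w
    m=cv2.morphologyEx(m,cv2.MORPH_OPEN,np.ones((3,3)))
    cs,_=cv2.findContours(m,cv2.RETR_EXTERNAL,cv2.CHAIN_APPROX_NONE); k=max(cs,key=cv2.contourArea)
    P=np.array([onz(f,*p[0],z)[:2] for p in cv2.convexHull(k)])
    A=np.c_[2*P,np.ones(len(P))]; s=np.linalg.lstsq(A,(P**2).sum(1),rcond=None)[0]
    return s[:2].round(4),np.sqrt(s[2]+s[:2]@s[:2]).round(4),len(P)
print(f["image"][218,240],g["image"][200,300],f["image"][222,329],g["image"][195,235])
print("disc top",ell(f,(253,218),.193,(70,55,45),(170,150,145),33))
print("disc scene",ell(g,(320,198),.193,(70,55,45),(190,170,165),40))
print("cover top",ell(f,(329,222),.235,(0,0,0),(75,75,75),42))
for n,ff,(u0,v0) in(("t",f,(180,160)),("s",g,(335,155))):
    c=cv2.cvtColor(ff["image"],cv2.COLOR_RGB2BGR)[v0:v0+100,u0:u0+80]
    c=cv2.resize(c,None,fx=6,fy=6,interpolation=cv2.INTER_CUBIC)
    cv2.imwrite(f"pics/{n}crop.png",c)
a=cv2.imread("pics/tcrop.png");b=cv2.imread("pics/scrop.png") if 0 else cv2.imread("pics/scrop.png")
cv2.imwrite("pics/both.png",np.hstack([a[:,:400],b[:,:390]]))
E
```

```text
[142 136 129] [139 131 123] [66 67 65] [65 66 65]
disc top (array([0.5234, 0.1058]), np.float64(0.1121), 22)
disc scene (array([0.5363, 0.1177]), np.float64(0.1197), 34)
cover top (array([ 0.4947, -0.1772]), np.float64(0.1213), 26)
```

View pics/both.png

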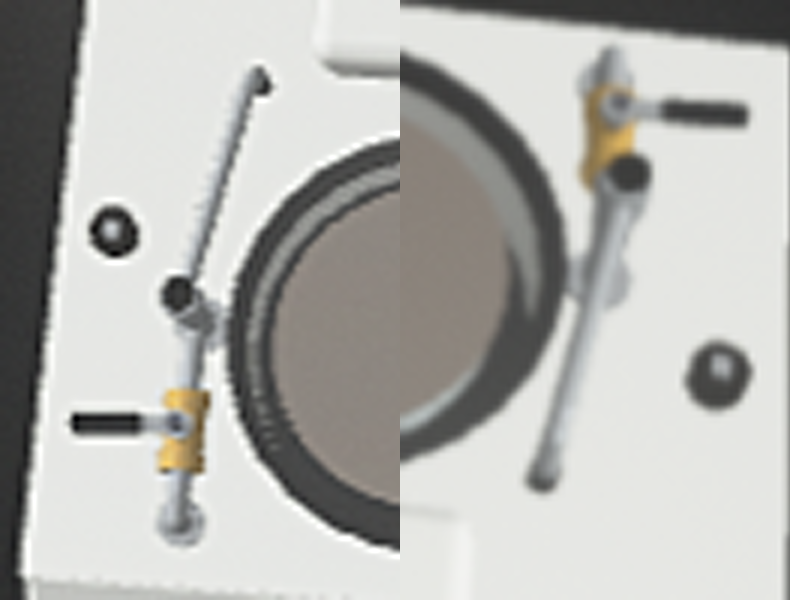

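Left half (top): swivel cap at crop (178,293), nozzle bend at (260,80), lever pivot at (180,423), lever tip at (72,423). Right half (scene): cap at crop (229,173), pivot (220,105), lever tip (347,115), nozzle (143,482). The disc mask was too wide, so I'll tighten it and triangulate these points.

```bash
python3 - <<'E'
from h import *
f=grab("top"); g=grab("scene")
def circ(P):
    A=np.c_[2*P,np.ones(len(P))]; s=np.linalg.lstsq(A,(P**2).sum(1),rcond=None)[0]
    return s[:2].round(4),np.sqrt(s[2]+s[:2]@s[:2]).round(4)
for n,ff,c,w in(("top",f,(253,218),42),("scene",g,(320,198),52)):
    im=ff["image"].astype(int); base=np.zeros(im.shape[:2],np.uint8); cv2.circle(base,c,w,255,-1)
    br=((im[...,0]-im[...,2]>8)*255).astype(np.uint8)&base      # warm disc
    br=cv2.morphologyEx(br,cv2.MORPH_OPEN,np.ones((3,3)))
    k=max(cv2.findContours(br,cv2.RETR_EXTERNAL,cv2.CHAIN_APPROX_NONE)[0],key=cv2.contourArea)
    print(n,"disc",circ(np.array([onz(ff,*p[0],.193)[:2] for p in cv2.convexHull(k)])))
    dk=((im.max(2)<150)*255).astype(np.uint8)&base
    k=max(cv2.findContours(dk,cv2.RETR_EXTERNAL,cv2.CHAIN_APPROX_NONE)[0],key=cv2.contourArea)
    P=np.array([onz(ff,*p[0],.21)[:2] for p in cv2.convexHull(k)]);print(n,"rim",circ(P))
def px(o,x,y): return o[0]+(x+.5)/6-.5,o[1]+(y+.5)/6-.5
T=(180,160);S=(335,155)
for n,a,b,z in(("cap",(178,293),(229,173),.30),("pivot",(180,423),(220,105),.257),("tip",(72,423),(347,115),.252),("noz",(260,80),(143,482),.27)):
    o1,d1=ray(f,*px(T,*a)); o2,d2=ray(g,*px(S,*b))
    t=np.linalg.lstsq(np.c_[d1,-d2],o2-o1,rcond=None)[0]
    p,q=o1+t[0]*d1,o2+t[1]*d2
    print(n,"tri",((p+q)/2).round(4),"gap",np.linalg.norm(p-q).round(4),"top@z",onz(f,*px(T,*a),z)[:2].round(4),"sc@z",onz(g,*px(S,*b),z)[:2].round(4))
# machine yaw from depth: deck front edge
for n,ff in(("top",f),):
    im=ff["image"]
    for u,v in((195,262),(388,270)): print(dep(ff,u,v).round(3))
# mount_left
for n,ff,(u,v) in(("t",f,px(T,114,230)),("s",g,px(S,317,375))): print("mount",onz(ff,u,v,.218).round(3),dep(ff,u,v).round(3))
E
```

```text
top disc (array([0.5306, 0.1108]), np.float64(0.1002))
top rim (array([0.5302, 0.1091]), np.float64(0.1291))
scene disc (array([0.5295, 0.1121]), np.float64(0.1013))
scene rim (array([0.5337, 0.1113]), np.float64(0.1298))
cap tri [0.5417 0.2546 0.2961] gap 0.0016 top@z [0.5408 0.2532] sc@z [0.5444 0.2547]
pivot tri [0.4721 0.2589 0.2556] gap 0.004 top@z [0.4717 0.2566] sc@z [0.473  0.2607]
tip tri [0.4724 0.3226 0.2536] gap 0.0028 top@z [0.4725 0.3215] sc@z [0.471  0.3244]
noz tri [0.6836 0.2175 0.2488] gap 0.0024 top@z [0.6774 0.2134] sc@z [0.6955 0.2153]
[0.366 0.319 0.178]
[ 0.334 -0.38   0.2  ]
mount [0.597 0.308 0.218] [0.597 0.307 0.221]
mount [0.602 0.309 0.218] [0.601 0.309 0.216]
```

```bash
python3 -m crank '[[0,0,-1,0,0,-0.185],[0,0,-1,0,0,-0.185],[0,0,-1,0,0,-0.185],[0,0,-1,0,0,0],[0,0,-1,0,0,0],[0,0,-1,0,0,0],[0,0,-1,0,0,0],[0,0,-1,0,0,0],[0,0,-1,0,0,0],[0,0,-1,0,0,0],[0,0,-1,0,0,0]]' 0
cat > go.py <<'E'
import sys; from h import *
from scipy.spatial.transform import Rotation as R
s=status.get_obs(); M=R.from_rotvec(s["orientation"]).as_matrix(); p=s["tcp_pos"]
t=np.array(list(map(float,sys.argv[1:4])))
print("t",s["clock"],"p",p.round(4),"xang",np.degrees(np.arctan2(M[1,0],M[0,0])).round(1),"tilt",np.degrees(np.arccos(-M[2,2])).round(2),"shift units",(M.T@(t-p)/.02).round(2),"F",s["contact_force"].round(1))
E
python3 go.py .63 .28 .45
```

```text
clock: 1.4
tcp_pos: [0.2287, -0.6349, 0.4521]
orientation: [-2.905, -1.197, 0.0]
contact_force: [0.1, 0.6, -1.1]
grip_width: 0.0001
gripper_force: 0.0
t 1.4 p [ 0.2287 -0.6349  0.4521] xang 44.8 tilt 0.01 shift units [ 46.47 -18.33   0.11] F [ 0.1  0.6 -1.1]
```

```bash
R='unused'; python3 -m crank '[[1,-0.3,0,0,0,0],[1,-0.3,0,0,0,0],[1,-0.3,0,0,0,0],[1,-0.3,0,0,0,0],[1,-0.3,0,0,0,0],[1,-0.3,0,0,0,0],[1,-0.3,0,0,0,0],[1,-0.3,0,0,0,0],[1,-0.3,0,0,0,0],[1,-0.3,0,0,0,0],[1,-0.3,0,0,0,0],[1,-0.3,0,0,0,0]]' && python3 -m crank '[[1,-0.4,0,0,0,0],[1,-0.4,0,0,0,0],[1,-0.4,0,0,0,0],[1,-0.4,0,0,0,0],[1,-0.4,0,0,0,0],[1,-0.4,0,0,0,0],[1,-0.4,0,0,0,0],[1,-0.4,0,0,0,0],[1,-0.4,0,0,0,0],[1,-0.4,0,0,0,0],[1,-0.4,0,0,0,0],[1,-0.4,0,0,0,0]]' && python3 -m crank '[[1,-0.4,0,0,0,0],[1,-0.4,0,0,0,0],[1,-0.4,0,0,0,0],[1,-0.4,0,0,0,0],[1,-0.4,0,0,0,0],[1,-0.4,0,0,0,0],[1,-0.4,0,0,0,0],[1,-0.4,0,0,0,0],[1,-0.4,0,0,0,0],[1,-0.4,0,0,0,0],[1,-0.4,0,0,0,0],[1,-0.4,0,0,0,0]]'; python3 go.py .63 .28 .45
```

```text
clock: 2.6
tcp_pos: [0.3487, -0.414, 0.4513]
orientation: [2.905, 1.197, -0.0]
contact_force: [0.0, 0.5, -0.2]
grip_width: 0.0002
gripper_force: 0.0
clock: 3.8
tcp_pos: [0.4513, -0.1768, 0.4514]
orientation: [2.904, 1.197, 0.0]
contact_force: [0.9, -0.6, 0.4]
grip_width: -0.0
gripper_force: 0.0
clock: 5.0
tcp_pos: [0.554, 0.0602, 0.4513]
orientation: [2.905, 1.196, -0.0]
contact_force: [0.1, -0.1, -0.2]
grip_width: 0.0001
gripper_force: 0.0
t 5.0 p [0.554  0.0602 0.4513] xang 44.8 tilt 0.01 shift units [10.44 -5.13  0.06] F [ 0.1 -0.1 -0.2]
```

```bash
python3 -m crank '[[1,-0.5,0,0,0,0],[1,-0.5,0,0,0,0],[1,-0.5,0,0,0,0],[1,-0.5,0,0,0,0],[1,-0.5,0,0,0,0],[1,-0.5,0,0,0,0],[1,-0.5,0,0,0,0],[1,-0.5,0,0,0,0],[1,-0.5,0,0,0,0],[1,-0.5,0,0,0,0],[0.4,-0.1,0,0,0,0],[0,0,0,0,0,0]]' && python3 -m crank '[[0,0,1,0,0,0],[0,0,1,0,0,0],[0,0,1,0,0,0],[0,0,1,0,0,0],[0,0,1,0,0,0],[0,0,1,0,0,0],[0,0,0.5,0,0,0],[0,0,0,0,0,0]]'; python3 go.py .63 .28 .262; python3 - <<'E'
from h import *
f=grab("top"); g=grab("scene")
c=lambda ff,u,v:cv2.resize(cv2.cvtColor(ff["image"],cv2.COLOR_RGB2BGR)[v:v+100,u:u+80],None,fx=5,fy=5,interpolation=cv2.INTER_CUBIC)
cv2.imwrite("pics/pre.png",np.hstack([c(f,180,160),c(g,335,155)]))
E
```

```text
clock: 6.2
tcp_pos: [0.6296, 0.2792, 0.4506]
orientation: [-2.904, -1.199, 0.002]
contact_force: [0.2, -0.2, -0.5]
grip_width: 0.0
gripper_force: 0.0
clock: 7.0
tcp_pos: [0.6294, 0.2766, 0.32]
orientation: [2.905, 1.194, -0.004]
contact_force: [-0.9, 0.2, 0.1]
grip_width: 0.0001
gripper_force: 0.0
t 7.0 p [0.6294 0.2766 0.32  ] xang 44.7 tilt 0.16 shift units [ 0.15 -0.1   2.9 ] F [-0.9  0.2  0.1]
```

View pics/pre.png

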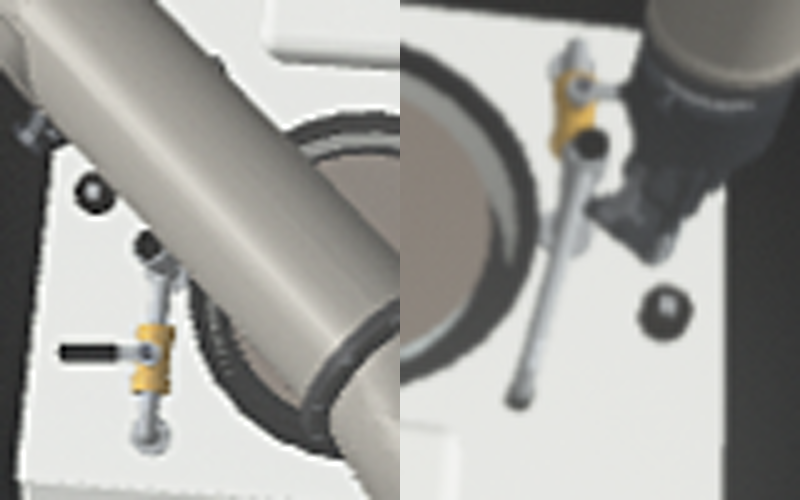

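The right half shows the fingertips near (645,245), outboard of the spout, with the spout undisturbed. I'll check clearance by projecting the fingertip corners.

```bash
python3 - <<'E'
from h import *
g=grab("scene"); s=status.get_obs(); p=s["tcp_pos"]; a=np.array([.707,.707,0]);b=np.array([.707,-.707,0])
cr=lambda P:((proj(g,P)-[335,155])*5+[400,0]).round(0)
print(cr(p),[cr(p+.011*i*a+.0145*j*b) for i in(1,-1) for j in(1,-1)])
for z in (.339,.36): print([cr(p+[0,0,z-p[2]]+.011*i*a+.0145*j*b) for i in(1,-1) for j in(1,-1)])
print("spout at x=.63 top", cr([.63,.229,.286]), "cap",cr([.541,.255,.30]))
E
```

```text
[647. 252.] [array([644., 280.]), array([680., 250.]), array([613., 254.]), array([650., 224.])]
[array([650., 264.]), array([687., 233.]), array([619., 237.]), array([656., 207.])]
[array([658., 242.]), array([695., 211.]), array([627., 215.]), array([664., 185.])]
spout at x=.63 top [544. 282.] cap [589. 137.]
```

```bash
python3 -m crank '[[0.2,0,1,0,0,0],[0,0,1,0,0,0],[0,0,0.9,0,0,0],[0,0,0,0,0,0]]'; python3 go.py .63 .28 .262; python3 - <<'E'
import numpy as np
# arc plan: contact with flat -x face of half depth h at tube (half 6 mm), r on tube
C=np.array([.541,.255]); a=np.radians(44.7)
X=np.array([np.cos(a),np.sin(a)])
for th in (.21,.4,.6,.8,1.0,1.1,1.2,1.25):
    w=-.07-th; d=np.array([np.cos(w),np.sin(w)]); n=np.array([-d[1],d[0]])  # ccw side
    hx=.011*abs(X@n)+.0145*abs(X@d)
    print(th,(C+.095*d+n*(.006+hx)).round(4))
E
```

```text
clock: 7.55
tcp_pos: [0.6318, 0.2806, 0.2617]
orientation: [2.904, 1.197, -0.005]
contact_force: [-0.0, -0.4, -0.1]
grip_width: -0.0001
gripper_force: 0.0
t 7.55 p [0.6318 0.2806 0.2617] xang 44.8 tilt 0.17 shift units [-0.08 -0.04 -0.01] F [-0.  -0.4 -0.1]
0.21 [0.6386 0.2505]
0.4 [0.6352 0.2307]
0.6 [0.6271 0.2106]
0.8 [0.6161 0.1941]
1.0 [0.6047 0.1815]
1.1 [0.5979 0.176 ]
1.2 [0.5906 0.1709]
1.25 [0.5867 0.1686]
```

```bash
python3 -m crank '[[-0.3,0.4,0,0,0,0],[-0.3,0.4,0,0,0,0],[-0.3,0.4,0,0,0,0],[-0.3,0.4,0,0,0,0],[-0.35,0.18,0,0,0,0],[-0.35,0.18,0,0,0,0],[-0.35,0.18,0,0,0,0],[-0.35,0.18,0,0,0,0],[-0.35,0.05,0,0,0,0],[-0.35,0.05,0,0,0,0],[-0.35,0.05,0,0,0,0],[-0.35,0.05,0,0,0,0]]'; python3 go.py .6 .177 .262; python3 - <<'E'
from h import *
f=grab("top"); g=grab("scene")
c=lambda ff,u,v:cv2.resize(cv2.cvtColor(ff["image"],cv2.COLOR_RGB2BGR)[v:v+100,u:u+80],None,fx=5,fy=5,interpolation=cv2.INTER_CUBIC)
cv2.imwrite("pics/mid.png",np.hstack([c(f,190,160),c(g,310,155)]))
E
```

```text
clock: 8.75
tcp_pos: [0.6107, 0.1889, 0.2633]
orientation: [-2.904, -1.197, -0.0]
contact_force: [0.8, 2.0, 0.6]
grip_width: -0.0002
gripper_force: 0.9
t 8.75 p [0.6107 0.1889 0.2633] xang 44.8 tilt 0.01 shift units [-0.8   0.05  0.07] F [0.8 2.  0.6]
```

View pics/mid.png

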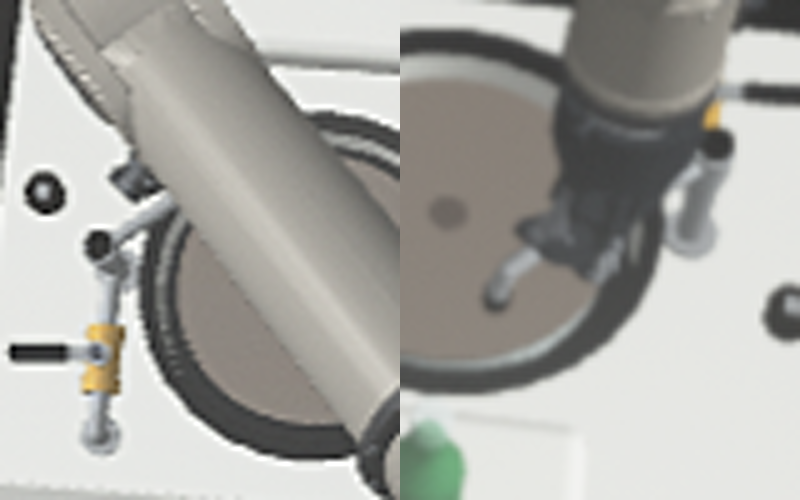

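The scene crop shows the spout swung in over the disc with its dark nozzle end at crop (495,300), i.e. pixel about (329,215). Next I'll turn that into an angle.

```bash
cat > noz.py <<'E'
import sys; from h import *
g=grab("scene"); u,v=map(float,sys.argv[1:3]); D=np.array([.530,.1115]); C=np.array([.541,.255])
for z in(.246,.252):
    p=onz(g,u,v,z)[:2]; q=p-C; print(p.round(4),"r",np.linalg.norm(q).round(4),"th",(-.07-np.arctan2(q[1],q[0])).round(3),"dist",np.linalg.norm(p-D).round(4))
for th in(.9,1.0,1.1,1.2): 
    w=-.07-th;P=[*(C+.145*np.array([np.cos(w),np.sin(w)])),.246];print(th,proj(g,P).round(1),np.linalg.norm(np.array(P[:2])-D).round(4))
E
python3 noz.py 329 215.2
```

```text
[0.6238 0.1377] r 0.1436 th 0.886 dist 0.0974
[0.6275 0.1372] r 0.1461 th 0.868 dist 0.1008
0.9 [328.2 214.9] 0.096
1.0 [325.5 211. ] 0.0823
1.1 [323.4 207. ] 0.0683
1.2 [321.7 202.9] 0.0542
```

```bash
python3 -m crank '[[-0.24,-0.02,0,0,0,0],[-0.24,-0.02,0,0,0,0],[-0.24,-0.02,0,0,0,0],[-0.24,-0.02,0,0,0,0],[-0.24,-0.02,0,0,0,0],[-0.24,-0.02,0,0,0,0],[0,0,0,0,0,0],[0,0,0,0,0,0]]'; python3 go.py .6 .177 .262; python3 - <<'E'
from h import *
f=grab("top"); g=grab("scene")
c=lambda ff,u,v:cv2.resize(cv2.cvtColor(ff["image"],cv2.COLOR_RGB2BGR)[v:v+80,u:u+80],None,fx=7,fy=7,interpolation=cv2.INTER_CUBIC)
cv2.imwrite("pics/mid2.png",c(g,290,165))
E
```

```text
clock: 9.7
tcp_pos: [0.5888, 0.1699, 0.2632]
orientation: [2.904, 1.196, -0.002]
contact_force: [-0.6, -0.1, 0.1]
grip_width: 0.0003
gripper_force: 0.0
t 9.7 p [0.5888 0.1699 0.2632] xang 44.8 tilt 0.07 shift units [0.65 0.14 0.06] F [-0.6 -0.1  0.1]
```

View pics/mid2.png

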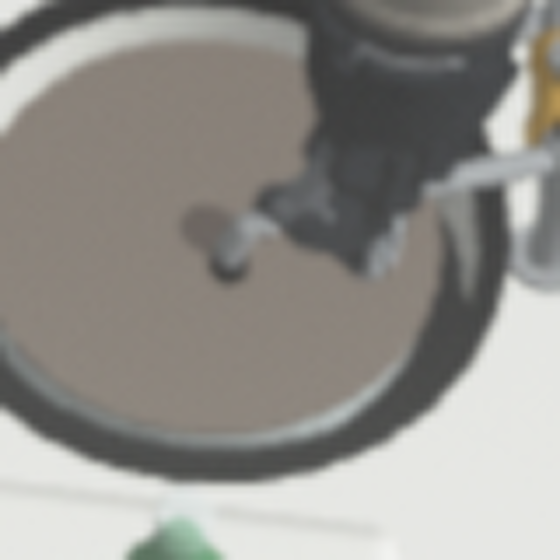

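The nozzle's dark end is at crop (230,268), i.e. pixel (322.5,203).

```bash
python3 noz.py 322.5 202.9
```

```text
[0.5838 0.1189] r 0.1427 th 1.196 dist 0.0543
[0.5877 0.1184] r 0.1444 th 1.171 dist 0.0581
0.9 [328.2 214.9] 0.096
1.0 [325.5 211. ] 0.0823
1.1 [323.4 207. ] 0.0683
1.2 [321.7 202.9] 0.0542
```

```bash
python3 -m crank '[[-0.15,0,0,0,0,0],[0,0,0,0,0,0],[0,0,0,0,0,0],[0,0,0,0,0,0],[0.5,0,0,0,0,0],[1,0,0,0,0,0],[0,0,-1,0,0,0],[0,0,-1,0,0,0],[0,0,-1,0,0,0],[0,0,-1,0,0,0],[0,0,-1,0,0,0],[0,0,0,0,0,0]]'; python3 go.py .512 .318 .36
```

```text
clock: 11.05
tcp_pos: [0.6095, 0.1908, 0.3663]
orientation: [-2.905, -1.197, -0.008]
contact_force: [0.3, 0.2, 0.3]
grip_width: 0.0005
gripper_force: 0.0
t 11.05 p [0.6095 0.1908 0.3663] xang 44.8 tilt 0.28 shift units [ 1.02 -7.95  0.3 ] F [0.3 0.2 0.3]
```

```bash
python3 -m crank '[[0.13,-1,0,0,0,0],[0.13,-1,0,0,0,0],[0.13,-1,0,0,0,0],[0.13,-1,0,0,0,0],[0.13,-1,0,0,0,0],[0.13,-1,0,0,0,0],[0.13,-1,0,0,0,0],[0.13,-1,0,0,0,0],[0,0,0,0,0,0],[0,0,1,0,0,0],[0,0,1,0,0,0],[0,0,1,0,0,0]]';python3 -m crank '[[0,0,0,0,0,0]]'; python3 go.py .512 .318 .244; python3 - <<'E'
from h import *
f=grab("top"); g=grab("scene")
c=lambda ff,u,v:cv2.resize(cv2.cvtColor(ff["image"],cv2.COLOR_RGB2BGR)[v:v+80,u:u+80],None,fx=5,fy=5,interpolation=cv2.INTER_CUBIC)
cv2.imwrite("pics/lev.png",np.hstack([c(f,185,170),c(g,325,145)]))
s=status.get_obs();p=s["tcp_pos"]; print((proj(f,p)-[185,170])*5,(proj(g,p)-[325,145])*5+[400,0])
E
```

```text
clock: 12.25
tcp_pos: [0.511, 0.3167, 0.3018]
orientation: [2.905, 1.195, -0.001]
contact_force: [0.5, -0.5, -0.3]
grip_width: -0.0002
gripper_force: 0.0
clock: 12.35
tcp_pos: [0.5099, 0.3155, 0.2998]
orientation: [2.904, 1.195, -0.009]
contact_force: [-0.4, -1.0, -0.2]
grip_width: 0.0
gripper_force: 0.0
t 12.35 p [0.5099 0.3155 0.2998] xang 44.7 tilt 0.35 shift units [ 0.18 -0.01  2.79] F [-0.4 -1.  -0.2]
[ 26.87243132 233.95889889] [747.34753825 146.50191137]
```

View pics/lev.png

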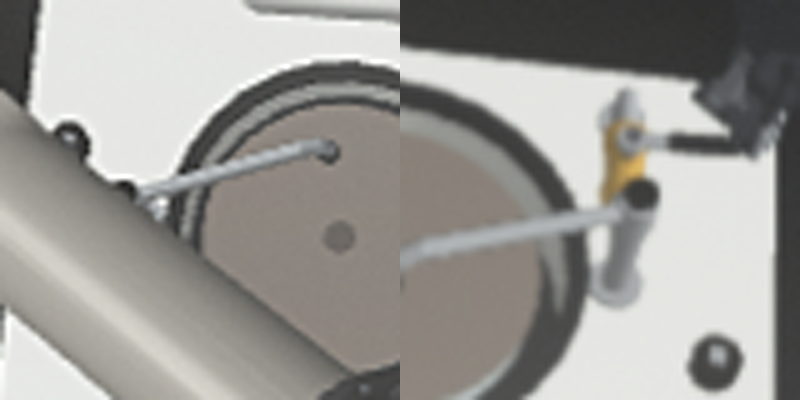

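The top half shows the nozzle at (330,152) over the disc, with the hub at (339,237), about 48 mm apart after the parallax correction. The scene half shows the fingers at (750,150), just rear of the lever's outer end. Next: lower and plan the lever arc.

```bash
python3 -m crank '[[0.1,0,0.9,0,0,0],[0.1,0,0.9,0,0,0],[0.1,0,0.9,0,0,0],[0,0,0,0,0,0]]'; python3 go.py .512 .318 .244; python3 - <<'E'
import numpy as np
C=np.array([.4717,.260]); a=np.radians(44.8)
X=np.array([np.cos(a),np.sin(a)]);Y=np.array([np.sin(a),-np.cos(a)]); last=np.array([.512,.318])
for th in (-.1,.1,.4,.7,1.0,1.3,1.5,1.6):
    w=np.pi/2-.07+th; d=np.array([np.cos(w),np.sin(w)]); n=np.array([d[1],-d[0]])  # cw side
    h=.011*abs(X@n)+.0145*abs(Y@n)
    p=C+.045*d+n*(.0065+h); print(th,p.round(4),"step",((p-last)@X/.02).round(2),((p-last)@Y/.02).round(2)); last=p
E
```

```text
clock: 12.85
tcp_pos: [0.5144, 0.3213, 0.2482]
orientation: [2.904, 1.196, -0.004]
contact_force: [-0.2, -0.2, -0.6]
grip_width: 0.0001
gripper_force: 0.0
t 12.85 p [0.5144 0.3213 0.2482] xang 44.8 tilt 0.13 shift units [-0.2   0.03  0.21] F [-0.2 -0.2 -0.6]
-0.1 [0.5036 0.3002] step -0.92 0.34
0.1 [0.4948 0.3057] step -0.12 -0.51
0.4 [0.4786 0.3099] step -0.42 -0.72
0.7 [0.461  0.3079] step -0.7 -0.55
1.0 [0.4473 0.3025] step -0.67 -0.29
1.3 [0.4369 0.2964] step -0.59 -0.15
1.5 [0.4305 0.2901] step -0.45 0.0
1.6 [0.4277 0.2862] step -0.23 0.04
```

```bash
python3 -m crank '[[-0.3,-0.04,0.05,0,0,0],[-0.3,-0.04,0.05,0,0,0],[-0.3,-0.04,0.05,0,0,0],[-0.3,-0.04,0.05,0,0,0],[-0.21,-0.36,0,0,0,0],[-0.21,-0.36,0,0,0,0],[-0.35,-0.28,0,0,0,0],[-0.35,-0.28,0,0,0,0],[-0.33,-0.15,0,0,0,0],[-0.33,-0.15,0,0,0,0],[-0.3,-0.08,0,0,0,0],[-0.3,-0.08,0,0,0,0]]'; python3 go.py .4277 .2862 .244; python3 -m crank '[[-0.2,0,0,0,0,0],[-0.2,0,0,0,0,0],[-0.1,0,0,0,0,0],[0,0,0,0,0,0]]'; python3 go.py .4277 .2862 .244;
```

```text
clock: 14.05
tcp_pos: [0.4365, 0.2989, 0.2456]
orientation: [-2.904, -1.197, -0.002]
contact_force: [3.5, 2.3, 1.0]
grip_width: 0.0003
gripper_force: 1.8
t 14.05 p [0.4365 0.2989 0.2456] xang 44.8 tilt 0.07 shift units [-0.76  0.14  0.08] F [3.5 2.3 1. ]
clock: 14.45
tcp_pos: [0.4294, 0.2913, 0.2453]
orientation: [2.905, 1.197, -0.001]
contact_force: [2.2, 2.7, 0.7]
grip_width: 0.0002
gripper_force: 1.0
t 14.45 p [0.4294 0.2913 0.2453] xang 44.8 tilt 0.04 shift units [-0.24  0.12  0.06] F [2.2 2.7 0.7]
```

```bash
python3 -m crank '[[-0.1,0.08,0,0,0,0],[-0.1,0.08,0,0,0,0],[0,0,0,0,0,0]]'; python3 -m crank '[[-0.07,0.07,0,0,0,0],[-0.07,0.07,0,0,0,0],[0,0,0,0,0,0]]'
```

```text
clock: 14.75
tcp_pos: [0.4283, 0.2866, 0.2451]
orientation: [-2.904, -1.197, 0.002]
contact_force: [-0.7, 3.4, 1.5]
grip_width: -0.0004
gripper_force: 1.8
clock: 15.05
tcp_pos: [0.4282, 0.2831, 0.2451]
orientation: [-2.903, -1.198, 0.002]
contact_force: [-1.2, 5.0, 0.8]
grip_width: -0.0001
gripper_force: 2.4
```

```bash
python3 -m crank '[[-0.07,0.07,0,0,0,0],[-0.07,0.07,0,0,0,0],[0,0,0,0,0,0]]'; python3 - <<'E'
from h import *
f=grab("top"); g=grab("scene")
c=lambda ff,u,v:cv2.resize(cv2.cvtColor(ff["image"],cv2.COLOR_RGB2BGR)[v:v+80,u:u+80],None,fx=5,fy=5,interpolation=cv2.INTER_CUBIC)
cv2.imwrite("pics/lev2.png",np.hstack([c(f,185,190),c(g,325,125)]))
E
```

```text
clock: 15.35
tcp_pos: [0.4281, 0.2823, 0.2456]
orientation: [-2.898, -1.199, -0.003]
contact_force: [-1.6, 13.8, -3.9]
grip_width: -0.0004
gripper_force: 6.0
```

View pics/lev2.png

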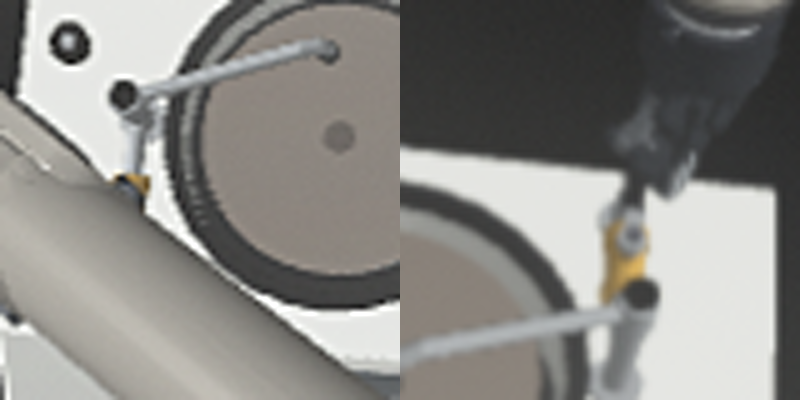

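The lever now lies along the pipe (scene crop, around (632,190)), and the force jumped to 14 N with almost no motion, so it is at the stop. I'll back off outboard, lift and check.

```bash
python3 -m crank '[[0.3,-0.3,0,0,0,0],[0.7,-0.7,0,0,0,0],[0.7,-0.7,0,0,0,0],[0,0,-1,0,0,0],[0,0,-1,0,0,0],[0,0,-1,0,0,0],[0,0,-1,0,0,0],[0,0,-1,0,0,0],[0,0,-1,0,0,0],[0.7,-0.7,-1,0,0,0],[0.7,-0.7,-1,0,0,0],[0.7,-0.7,-1,0,0,0]]'; python3 -m crank '[[0.7,-0.7,0,0,0,0],[0.7,-0.7,0,0,0,0],[0.7,-0.7,0,0,0,0],[0.7,-0.7,0,0,0,0],[0,0,0,0,0,0],[0,0,0,0,0,0],[0,0,0,0,0,0]]'; python3 - <<'E'
from h import *
f=grab("top"); g=grab("scene")
c=lambda ff,u,v:cv2.resize(cv2.cvtColor(ff["image"],cv2.COLOR_RGB2BGR)[v:v+100,u:u+80],None,fx=5,fy=5,interpolation=cv2.INTER_CUBIC)
cv2.imwrite("pics/end.png",np.hstack([c(f,185,180),c(g,310,130)]))
E
```

```text
clock: 16.65
tcp_pos: [0.4301, 0.3849, 0.4254]
orientation: [2.903, 1.192, -0.003]
contact_force: [0.9, 0.6, 0.4]
grip_width: -0.0001
gripper_force: 0.0
clock: 17.35
tcp_pos: [0.4306, 0.4638, 0.425]
orientation: [2.904, 1.194, -0.001]
contact_force: [0.4, -0.7, -0.2]
grip_width: 0.0
gripper_force: 0.0
```

View pics/end.png

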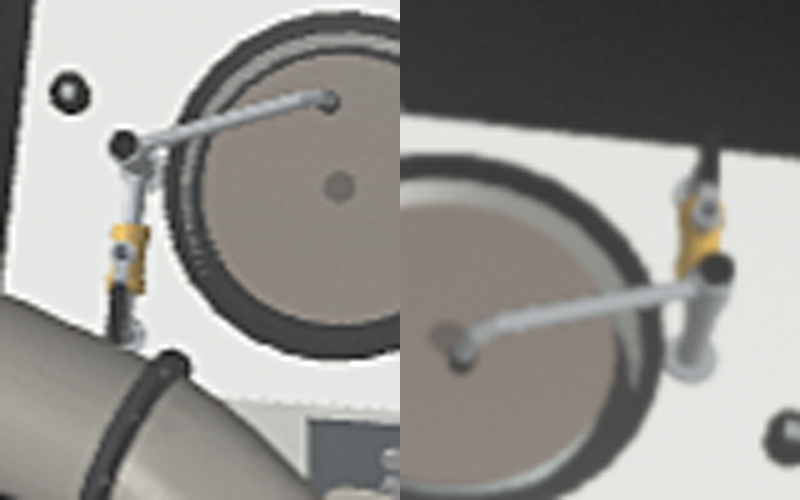

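Top half: nozzle at (330,103), lever from (122,252) to (122,342) along the pipe. Scene half: nozzle end at (461,362). Final numbers check:

```bash
python3 noz.py 321.9 202.2 | head -2; python3 - <<'E'
from h import *
f=grab("top"); D=np.array([.530,.1115]); px=lambda x,y:(185+(x+.5)/5-.5,180+(y+.5)/5-.5)
p=onz(f,*px(330,103),.25)[:2]; print("top nozzle",p.round(4),np.linalg.norm(p-D).round(4))
a=onz(f,*px(122,252),.257)[:2]; b=onz(f,*px(120,342),.254)[:2]; print("lever",a,b,np.linalg.norm(b-a),"ang",np.arctan2(*(b-a)[::-1])-(np.pi/2-.07))
E
```

```text
[0.5816 0.1171] r 0.1437 th 1.215 dist 0.0519
[0.5855 0.1167] r 0.1453 th 1.19 dist 0.0557
top nozzle [0.5811 0.1137] 0.0512
lever [0.47201444 0.25867978] [0.40862187 0.25856874] 0.06339266824860587 ang -4.640637255933142
```

```bash
python3 -c "
from bench import r
print(r.hand_in())"
```

```text
the job is handed in; nothing more can be done
None
```

I swung the left wheel's spout so its nozzle hangs about 51 mm from the disc's centre, opened that wheel's valve to its stop, pulled the arm clear, and handed the job in at about 17 s; hand-in returned no verdict, and I didn't re-measure the other items afterwards.

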